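# Hang the round stamp in the gap on the stamp rack

### The arm

A 6-joint arm with a two-finger parallel gripper is mounted at the origin on a cart in front of the work surface, level with it; the furniture and walls round the work are solid. World frame = base frame: x ahead of the robot, y to its left, z up, the work surface at z = 0. Lengths are in m, angles in rad, forces in N, time in s.
With the tool pointing down it reaches from about 0.4 to 0.825 m from the base axis. Payload 7 kg.
Tool frame: the origin (TCP) lies at the very end of the fingers, on their centre line; the grasp point (between the pads) lies arm.hold_point_z behind it (arm.hold_point_z is the distance from the TCP to the grasp point, in m); z points along the fingers, y is the line along which they close (so a half turn about z gives the same grasp; the last joint's range is limited). The gripper opens to 88 mm and grips with 3 to 60 N. Pads are 19 mm wide; open, the fingers measure 130 mm over their backs; the gripper's body (78 mm by 193 mm) begins 47 mm behind the grasp point.
Start: joints at [1.441, 0.359, 0.012, 0, -1.224, -0.288], TCP at [0.274, 0.617, 0.227] pointing down, gripper open.
Joint ranges: [-3.07, 3.07], [-1.43, 2.12], [-1.02, 1.25], [-3.03, 1.67], [-3.05, -0], [-3.03, 3.03]. Speed limits (rad/s): [2.39, 2.39, 3.01, 3.14, 3.14, 3.14].

### API

Orientations are given as [roll, pitch, yaw] about the fixed x, y, z axes, in that order (R = Rz(yaw) Ry(pitch) Rx(roll)).
In Python, from station import arm, imaging, job_done gives the robot as it stands (arm), with the cameras (imaging) and the job as plain functions.
- The arm moves only by the tool nudge_tcp, called after "Call:" by a JSON object that holds its "method" and its "body". Schema: {"type":"object","properties":{"increments":{"type":"array","items":{"type":"object","properties":{"aperture":{"type":"number"},"trans":{"type":"array","items":{"type":"number"},"minItems":3,"maxItems":3},"spin":{"type":"number"}},"additionalProperties":false,"required":["aperture"]},"minItems":1,"maxItems":20},"force":{"type":"number"},"only":{"type":"string"},"quiet":{"type":"boolean"},"lines":{"type":"string"}},"required":["increments"],"additionalProperties":false}. increments is a list of rows, 1 to 20 of them, each an object with the fields aperture (the finger opening in m), trans (a list: dx, dy, dz in a scale on which 1.0 is 0.75 m), spin (a turn about the tool's z in normalised numbers (1 is pi rad)); a field left out counts as zero (the opening has to be given); each row is the pose to reach, as a shift and turn from the pose commanded when the call began, along the tool's axes at that moment; what a row does not reach only later rows make up. A row lasts 1/12 s, in which the tool goes at most 0.0417 m and 0.125 rad, less where a joint would pass 70% of its speed; a pose out of reach is approached as far as the arm can. The fingers move at their own pace and stop on an object; force is the grip in N (left out, the last holds). Time passes only in rows, so rows that do not move let the fingers close. The tool returns the time, the measured TCP pose, the force, the opening and the grip force at its end. only (a regular expression) keeps the lines of the reply that match it, lines (a string "A,B") keeps lines A to B, and quiet returns only ok. No shift or turn number may pass 1 either way. Input that does not fit is refused with a message, and nothing moves.
- arm.get_state(): the state, without advancing time (a new reading comes with each control period).
- imaging.grab_frame(name): name is "scene" or "top"; returns the picture (480x640x3 uint8, red, green, blue); there is no depth.
- imaging.camera_params(name): a dict with "fx", "fy", "cx", "cy" (pixels), "T" (4x4, takes a point from camera to world coordinates). Camera axes: x right, y down, z forward; pixel columns grow to the right and rows downward; lengths in m; the calibration is good to about 2 mm. A picture is of the moment at which its call begins. camera_params takes no time and is no camera call.
- job_done(): hands the job in; it is judged then, once.
The state is a dict: "t": time; "q": joint angles; "qd": joint speeds; "joint_efforts": joint torques, N m; "eef_pos": TCP position; "ee_rot": TCP orientation; "force": force on the tool from outside, world axes, zero at the start; "moment": the same for the moment, N m; "width": finger opening in m; "gripper_force": force on a finger pad.
Only numpy, scipy, OpenCV 4.12 (cv2) and the standard library are available. Lean on these libraries where they do the work, as an engineer would, in place of code of your own. Each camera call takes 0.05 s, during which the arm holds its last target. There are 200 camera calls.

### The job

Pick up the round hand stamp that stands on the table and hang it by its collar on the one empty forked hook of the stamp rack, between the stamps already hanging there, its stem between the two prongs and its grip upright. Do not knock the hanging stamps: they may be brushed but not pushed aside or off their hooks.

Things in the scene. Friction and masses are not known exactly. Their poses are not given: they have to be found in the camera images.
- round_stamp: Loose hand stamp, 0.15 kg, upright on the table; the only one with a round block (a rectangular one stands near). Origin: centre of its underside, z up the stem. From below: wooden block 50 mm diameter, 22 high; steel neck 10 diameter, 45 long; collar 42 diameter, 6 thick; cylindrical wooden grip 28 diameter, 73 to 123 mm above the origin. Take it by the grip from above.
- round_stamp_collar (a point): Centre of the underside of the round stamp's collar, on the stem axis, 67 mm above the stamp's origin; it comes to rest on the prongs. With the collar above the prong tips and the block below the prongs, the stem goes in from the front, then down.
- free_hook_seat (a point): Seat of the empty hook, where the collar point comes to rest: midway between 2 steel prongs, level with their top, 130 mm above the table. x: from prong tips back to the rail; y along the rail; z up. Prongs 6 mm thick, 24 apart inside, level to 33 mm in front of the seat, then up 10 mm to tips at 43 mm. 4 hooks, 72 mm apart. Rail and hook blocks stay 5 mm below seat height. Rack fixed.
- stamp_left: Hand stamp hanging by its collar on the left (+y) end hook; block 60 mm (front to back) by 34 mm. Loose. Neck, collar and grip as on the round stamp; its grip reaches 56 mm above the prongs. Origin: centre of the block's underside, 67 mm below the prongs' top; z up the stem.
- stamp_inner: Hand stamp hanging by its collar on the inner hook that is not empty; block square, 44 mm. Loose. Neck, collar and grip as on the round stamp; its grip reaches 56 mm above the prongs. Origin: centre of the block's underside, 67 mm below the prongs' top; z up the stem.
- stamp_right: Hand stamp hanging by its collar on the right (-y) end hook; block 56 mm (front to back) by 44 mm. Loose. Neck, collar and grip as on the round stamp; its grip reaches 56 mm above the prongs. Origin: centre of the block's underside, 67 mm below the prongs' top; z up the stem.

How it is judged:
By the outcome, as a careful person would: the job done as asked, in the order asked, and still so for the second after the job is handed in, with the robot touching nothing.
It also fails if it takes over 48 s, if anything falls off the work surface, if the arm or the gripper's body presses on something with over 40 N, if the wrist force passes 120 N, or if a joint passes its speed limit or range.

## Working session

There is one attempt and no reset: what is moved stays moved. The work goes in short steps, Python scripts to look and compute and a tool call to move; the robot and the scene stay as the last step left them, time stands still between calls to the robot, and variables do not carry over. Pictures are saved under pics/ and viewed, at most 10 in all, crops included, and the job is handed in when it is done.

```bash
ls; mkdir -p pics; python3 - <<'E'
from station import arm, imaging, job_done
import cv2,numpy as np
for n in("scene","top"):
    cv2.imwrite(f"pics/{n}0.png",cv2.cvtColor(imaging.grab_frame(n),cv2.COLOR_RGB2BGR))
    p=imaging.camera_params(n);print(n,p["fx"],p["cx"],p["cy"],np.round(p["T"],3).tolist())
s=arm.get_state();print(s["t"],s["eef_pos"],s["ee_rot"],s["width"],arm.hold_point_z)
E
```

```text
pics
station.py
scene 482.7654918116969 316.27407545264055 237.30765945662785 [[0.605, -0.603, 0.521, -0.0], [-0.796, -0.473, 0.377, -0.356], [0.019, -0.643, -0.766, 0.904], [0.0, 0.0, 0.0, 1.0]]
top 537.3445236693203 318.6198540637279 234.40220292977224 [[0.031, -0.989, 0.142, 0.334], [-0.999, -0.036, -0.028, 0.04], [0.033, -0.141, -0.989, 1.315], [0.0, 0.0, 0.0, 1.0]]
0.1 [0.2737242  0.6165302  0.22569826] [ 3.14007696e+00 -1.48119327e-04 -4.17897328e-01] 0.08776372961382331 0.0188
```

View pics/scene0.png

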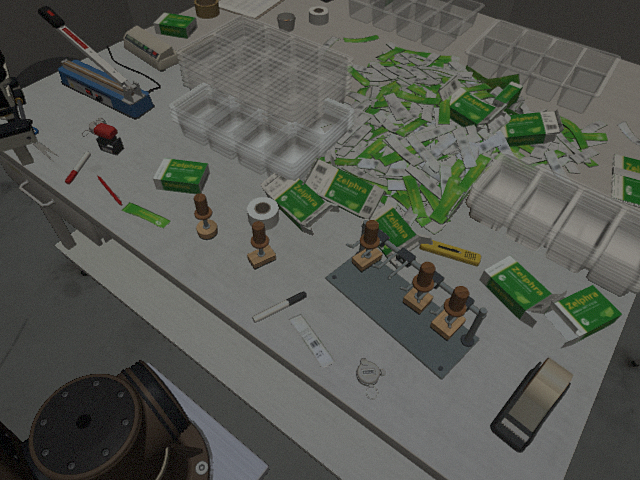

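View pics/top0.png

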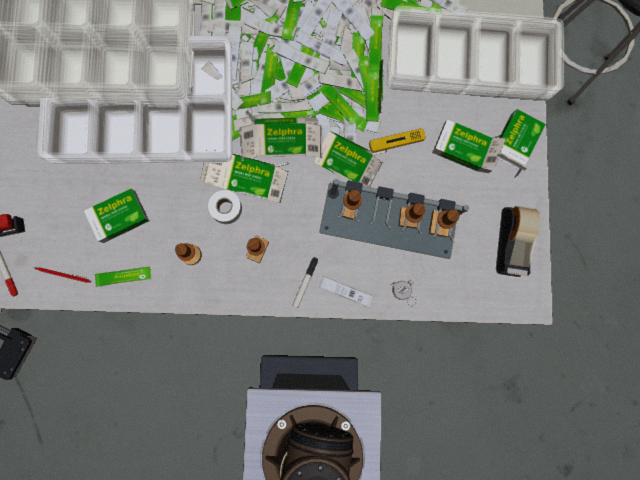

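The scene view shows the round stamp at about (204,215) and the rack with grips at (370,232), (427,272) and (458,298). In the top view the stamp is at (187,252) and the empty hook at about (384,205), next to the left-end stamp. I'll enlarge both areas.

```bash
python3 - <<'E'
import cv2,numpy as np
t=cv2.imread("pics/top0.png");s=cv2.imread("pics/scene0.png")
a=cv2.resize(t[170:270,315:475],(800,500),interpolation=cv2.INTER_CUBIC)
cv2.imwrite("pics/c1.png",a)
b=cv2.resize(s[200:360,320:500],(675,600),interpolation=cv2.INTER_CUBIC)
cv2.imwrite("pics/c2.png",b)
for n,im,r in(("top",t,(160,270,160,480)),("scene",s,(180,350,180,490))):
    h=cv2.cvtColor(im,cv2.COLOR_BGR2HSV)
    m=((h[...,0]<13)&(h[...,1]>100)&(h[...,2]>25)&(h[...,2]<140)).astype(np.uint8)
    q=np.zeros_like(m);q[r[0]:r[1],r[2]:r[3]]=m[r[0]:r[1],r[2]:r[3]]
    k,l,st,c=cv2.connectedComponentsWithStats(q)
    for i in range(1,k):
        if st[i,4]>40:print(n,st[i].tolist(),c[i].round(1))
E
```

```text
top [343, 190, 19, 19, 158] [352.6 199.4]
top [406, 203, 19, 19, 167] [414.9 212.2]
top [438, 209, 21, 19, 164] [447.8 217.9]
top [247, 238, 17, 17, 128] [254.6 246.5]
top [175, 243, 19, 18, 137] [184.8 251. ]
scene [194, 204, 15, 14, 51] [202.6 210.6]
scene [450, 301, 15, 16, 47] [457.7 306.4]
```

View pics/c1.png

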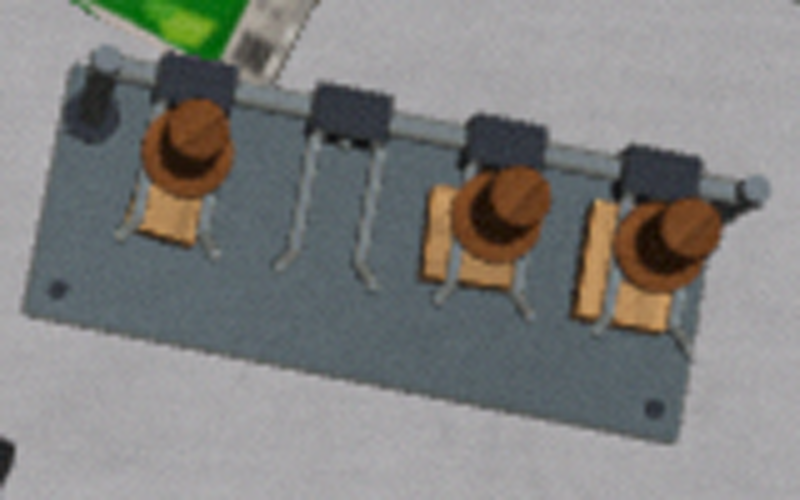

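View pics/c2.png

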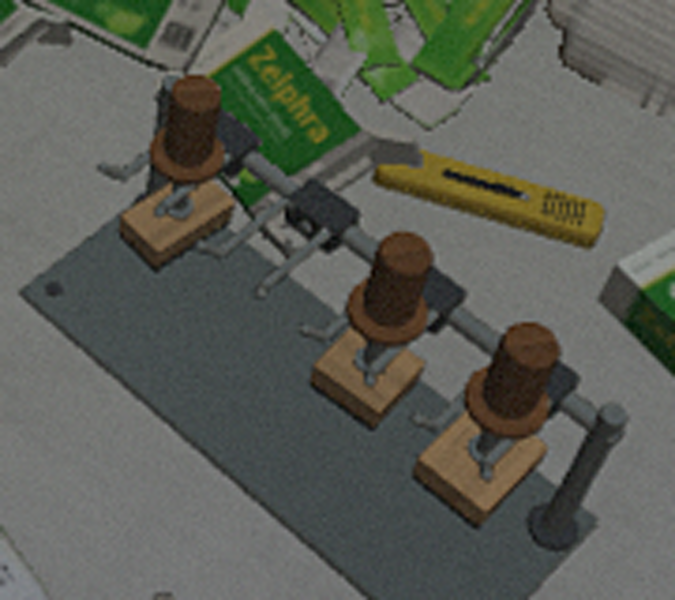

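Crop c1 shows the empty hook: bends at about (300,248) and (360,262), tips at (280,266) and (373,288), roots at (314,135) and (381,150). Crop c2 shows the same hook from the side. Next I'll magnify the round stamp in both views and compute the rack position from these points.

```bash
cat > h.py <<'E'
from station import arm, imaging, job_done
import numpy as np
def ray(n,uv):
    p=imaging.camera_params(n);T=np.array(p["T"])
    d=T[:3,:3]@np.array([(uv[0]-p["cx"])/p["fx"],(uv[1]-p["cy"])/p["fy"],1]);return T[:3,3],d
def cast(n,uv,z):
    o,d=ray(n,uv);return o+d*(z-o[2])/d[2]
def tri(a,b):
    A=0;B=0;rs=[ray("top",a),ray("scene",b)]
    for o,d in rs:
        d=d/np.linalg.norm(d);P=np.eye(3)-np.outer(d,d);A=A+P;B=B+P@o
    x=np.linalg.solve(A,B);return x,[np.linalg.norm(np.cross(x-o,d/np.linalg.norm(d))) for o,d in rs]
def c1(x,y):return (x+.5)/5-.5+315,(y+.5)/5-.5+170
def c2(x,y):return (x+.5)/3.75-.5+320,(y+.5)/3.75-.5+200
E
python3 - <<'E'
import cv2,numpy as np
from h import *
np.set_printoptions(precision=4,suppress=True)
t=cv2.imread("pics/top0.png");s=cv2.imread("pics/scene0.png")
a=cv2.resize(t[230:270,165:215],(400,320),interpolation=cv2.INTER_CUBIC)
b=cv2.resize(s[185:245,180:230],(400,480),interpolation=cv2.INTER_CUBIC)
z=np.zeros((480,800,3),np.uint8);z[:320,:400]=a;z[:,400:]=cv2.convertScaleAbs(b,alpha=1.5)
cv2.imwrite("pics/c3.png",z)
print("collars",*[cast("top",c1(*p),.136) for p in((188,148),(497,215),(660,245))])
print("gtop z186",*[cast("top",c1(*p),.186) for p in((198,128),(521,198),(692,225))])
print("gtop scene",*[cast("scene",c2(*p),.186) for p in((196,88),(405,245),(530,336))])
print("blocks",*[cast("top",c1(*p),.125) for p in((198,80),(352,112),(508,142),(660,172))])
print("root L/R",cast("top",c1(314,138),.13),cast("top",c1(381,151),.13))
print("bend",cast("top",c1(299,248),.13),cast("top",c1(360,262),.13))
print("tip",cast("top",c1(280,266),.14),cast("top",c1(373,288),.14))
print("scene bend",cast("scene",c2(230,250),.13),cast("scene",c2(268,285),.13))
E
```

```text
collars [ 0.5862 -0.0671  0.136 ] [ 0.5609 -0.2067  0.136 ] [ 0.5499 -0.2804  0.136 ]
gtop z186 [ 0.5844 -0.0667  0.186 ] [ 0.5591 -0.2066  0.186 ] [ 0.55   -0.2808  0.186 ]
gtop scene [ 0.5862 -0.0673  0.186 ] [ 0.5626 -0.2062  0.186 ] [ 0.5515 -0.28    0.186 ]
blocks [ 0.6203 -0.0719  0.125 ] [ 0.6081 -0.1424  0.125 ] [ 0.5969 -0.2139  0.125 ] [ 0.5857 -0.2835  0.125 ]
root L/R [ 0.5943 -0.1246  0.13  ] [ 0.5895 -0.1551  0.13  ]
bend [ 0.5436 -0.1186  0.13  ] [ 0.5382 -0.1462  0.13  ]
tip [ 0.5334 -0.1089  0.14  ] [ 0.525  -0.1506  0.14  ]
scene bend [ 0.5458 -0.1223  0.13  ] [ 0.5387 -0.1503  0.13  ]
```

View pics/c3.png

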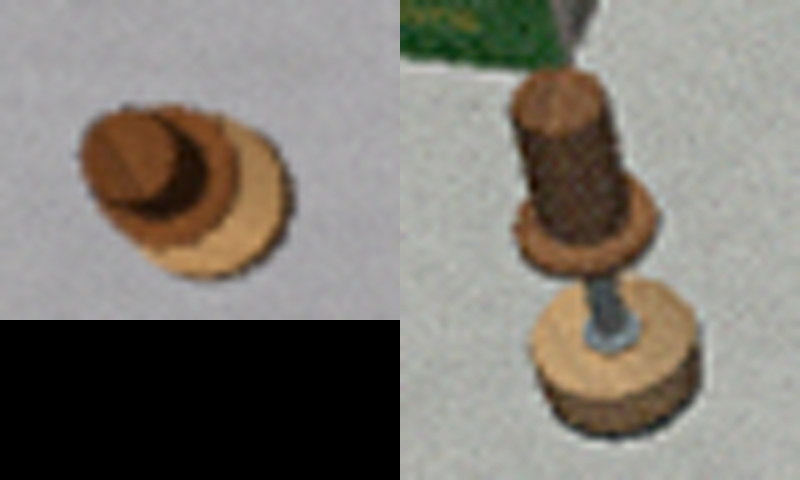

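Crop c3 shows the round stamp's grip top at crop (130,158) in the top view and (560,100) in the scene view. The block top centre is at about (613,337).

```bash
python3 - <<'E'
from h import *
np.set_printoptions(precision=4,suppress=True)
a=lambda x,y:((x+.5)/8-.5+165,(y+.5)/8-.5+230)
b=lambda x,y:((x+.5)/8-.5+180-50,(y+.5)/8-.5+185)
print(cast("top",a(130,158),.123),cast("scene",b(560,100),.123),tri(a(130,158),b(560,100)))
print(cast("top",a(174,176),.079),cast("scene",b(613,337),.022),cast("scene",b(588,224),.079))
print("rect",cast("top",(254.6,244),.123))
g=np.array([*(cast("top",a(130,158),.123)+cast("scene",b(560,100),.123))[:2]/2,.078])
s=arm.get_state();p=s["eef_pos"];th=s["ee_rot"][2]
d=g-p;c,k=np.cos(th),np.sin(th)
print(g,"tool d",c*d[0]+k*d[1],k*d[0]-c*d[1],-d[2])
E
```

```text
[0.4613 0.3094 0.123 ] [0.4627 0.3075 0.123 ] (array([0.4622, 0.3089, 0.1223]), [np.float64(0.001132048413607309), np.float64(0.0011320484136072373)])
[0.4612 0.3065 0.079 ] [0.462  0.3079 0.022 ] [0.4585 0.302  0.079 ]
rect [0.4789 0.1473 0.123 ]
[0.462  0.3085 0.078 ] tool d 0.2970873633493498 0.2051241980788931 0.14769825695486094
```

Units first: shifts go in shares of 0.75 m and turns go in shares of pi rad. So 0.297 m is 0.396, 0.206 m is 0.2747, 1.315 rad is 0.4186.

Call:
{"method": "nudge_tcp", "body": {"increments": [{"aperture":0.088,"trans":[0.08,0.0547,0],"spin":0.0796},{"aperture":0.088,"trans":[0.16,0.1093,0],"spin":0.1592},{"aperture":0.088,"trans":[0.24,0.164,0],"spin":0.2387},{"aperture":0.088,"trans":[0.32,0.22,0],"spin":0.3183},{"aperture":0.088,"trans":[0.396,0.2747,0.04],"spin":0.3979},{"aperture":0.088,"trans":[0.396,0.2747,0.0667],"spin":0.4186},{"aperture":0.088,"trans":[0.396,0.2747,0.0933],"spin":0.4186},{"aperture":0.088,"trans":[0.396,0.2747,0.0933],"spin":0.4186},{"aperture":0.088,"trans":[0.396,0.2747,0.0933],"spin":0.4186},{"aperture":0.088,"trans":[0.396,0.2747,0.0933],"spin":0.4186},{"aperture":0.088,"trans":[0.396,0.2747,0.0933],"spin":0.4186},{"aperture":0.088,"trans":[0.396,0.2747,0.0933],"spin":0.4186},{"aperture":0.088,"trans":[0.396,0.2747,0.0933],"spin":0.4186}], "force": 20}}

```text
t: 1.18
eef_pos: [0.4618, 0.308, 0.1564]
ee_rot: [3.141, -0.0, -1.731]
force: [-0.1, 0.4, 0.4]
width: 0.0878
gripper_force: 0.0
```

To row units: 0.078 m is 0.104, 0.06 m is 0.08.

Call:
{"method": "nudge_tcp", "body": {"increments": [{"aperture":0.088,"trans":[0,0,0.0467]},{"aperture":0.088,"trans":[0,0,0.08]},{"aperture":0.088,"trans":[0,0,0.104]},{"aperture":0.088,"trans":[0,0,0.104]},{"aperture":0.088,"trans":[0,0,0.104]},{"aperture":0.02,"trans":[0,0,0.104]},{"aperture":0.02,"trans":[0,0,0.104]},{"aperture":0.02,"trans":[0,0,0.104]},{"aperture":0.02,"trans":[0,0,0.104]},{"aperture":0.02,"trans":[0,0,0.104]},{"aperture":0.02,"trans":[0,0,0.104]},{"aperture":0.02,"trans":[0,0,0.104]},{"aperture":0.02,"trans":[0,0,0.104]},{"aperture":0.02,"trans":[0,0,0.104]}], "force": 25}}

```text
t: 2.35
eef_pos: [0.4618, 0.3081, 0.0786]
ee_rot: [3.142, -0.0, -1.733]
force: [1.0, -0.3, -1.0]
width: 0.0331
gripper_force: 0.0
```

Call:
{"method": "nudge_tcp", "body": {"increments": [{"aperture":0.02},{"aperture":0.02},{"aperture":0.02},{"aperture":0.02}], "force": 25}}

```text
t: 2.68
eef_pos: [0.4618, 0.3081, 0.0785]
ee_rot: [3.142, -0.0, -1.733]
force: [-0.6, 0.3, -0.2]
width: 0.0278
gripper_force: 25.0
```

Call:
{"method": "nudge_tcp", "body": {"increments": [{"aperture":0.02,"trans":[0,0,-0.0267]},{"aperture":0.02,"trans":[0,0,-0.08]},{"aperture":0.02,"trans":[0,0,-0.1333]},{"aperture":0.02,"trans":[0,0,-0.1867]},{"aperture":0.02,"trans":[0,0,-0.1867]},{"aperture":0.02,"trans":[0,0,-0.1867]}]}}

```text
t: 3.18
eef_pos: [0.4625, 0.3092, 0.2212]
ee_rot: [-3.139, 0.005, -1.733]
force: [-0.3, 0.5, -2.1]
width: 0.0278
gripper_force: 25.0
```

To row units: 0.422 m is 0.5627, -0.072 m is -0.096.

Call:
{"method": "nudge_tcp", "body": {"increments": [{"aperture":0.02,"trans":[0.0267,-0.004,0]},{"aperture":0.02,"trans":[0.0733,-0.012,0]},{"aperture":0.02,"trans":[0.12,-0.02,0]},{"aperture":0.02,"trans":[0.1733,-0.0293,0]},{"aperture":0.02,"trans":[0.2267,-0.0387,0]},{"aperture":0.02,"trans":[0.28,-0.048,0]},{"aperture":0.02,"trans":[0.3333,-0.0573,0]},{"aperture":0.02,"trans":[0.3867,-0.0667,0]},{"aperture":0.02,"trans":[0.44,-0.0747,0]},{"aperture":0.02,"trans":[0.4933,-0.084,0]},{"aperture":0.02,"trans":[0.5333,-0.0907,0]},{"aperture":0.02,"trans":[0.5627,-0.096,0]},{"aperture":0.02,"trans":[0.5627,-0.096,0.0267]},{"aperture":0.02,"trans":[0.5627,-0.096,0.0533]},{"aperture":0.02,"trans":[0.5627,-0.096,0.0693]},{"aperture":0.02,"trans":[0.5627,-0.096,0.0693]},{"aperture":0.02,"trans":[0.5627,-0.096,0.0693]},{"aperture":0.02,"trans":[0.5627,-0.096,0.0693]}]}}

```text
t: 4.68
eef_pos: [0.4647, -0.1201, 0.1667]
ee_rot: [3.141, -0.0, -1.733]
force: [0.6, 0.3, -0.2]
width: 0.0276
gripper_force: 25.0
```

```bash
python3 - <<'E'
from h import *
import cv2
z=np.zeros((600,800,3),np.uint8)
f=cv2.cvtColor(imaging.grab_frame("scene"),cv2.COLOR_RGB2BGR);cv2.imwrite("pics/s1.png",f)
t=cv2.cvtColor(imaging.grab_frame("top"),cv2.COLOR_RGB2BGR);cv2.imwrite("pics/t1.png",t)
z[:,:400]=cv2.convertScaleAbs(cv2.resize(f[170:370,290:423],(400,600),interpolation=cv2.INTER_CUBIC),alpha=1.4)
z[:,400:]=cv2.resize(t[150:300,320:420],(400,600),interpolation=cv2.INTER_CUBIC)
cv2.imwrite("pics/c4.png",z);s=arm.get_state();print(s["eef_pos"],s["ee_rot"])
E
```

```text
[ 0.46516679 -0.1198667   0.16724955] [-3.14051953e+00  1.50006581e-04 -1.73232766e+00]
```

View pics/c4.png

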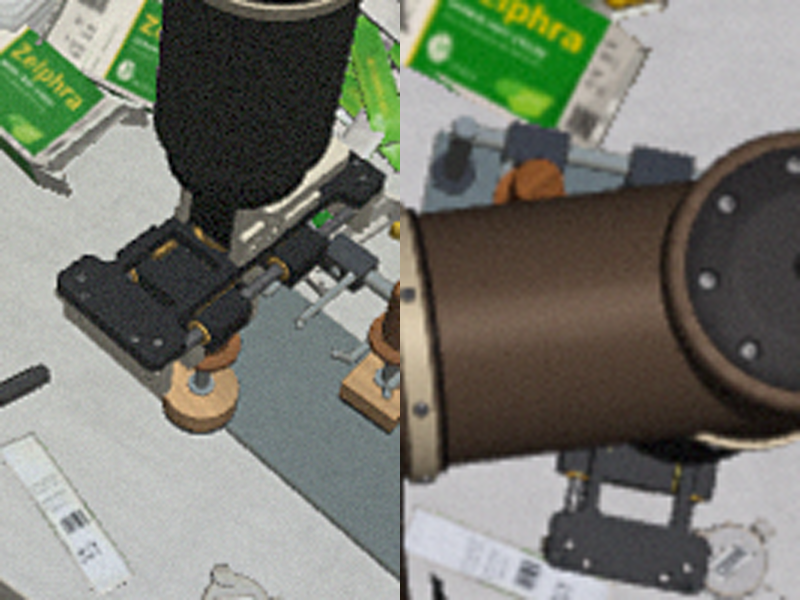

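Crop c4 shows the stamp held upright in front of the empty hook, with the block-top centre at crop (203,385). The right prong is visible at (305,320)–(350,280). I'll check the lateral alignment using the same camera.

```bash
python3 - <<'E'
from h import *
c4=lambda x,y:((x+.5)/3-.5+290,(y+.5)/3-.5+170)
n=np.array([.161,.987,0]);u=np.array([.987,-.161,0])
for nm,p in(("neckbase",cast("scene",c4(201,386),.1105)),("neck top",cast("scene",c4(204,368),.13)),("Rbend",cast("scene",c2(268,285),.13)),("Rroot",cast("scene",c2(322,238),.13)),("Lbend",cast("scene",c2(230,250),.13)),("Lroot",cast("scene",c2(276,210),.13)),("tcp",np.array([.465,-.12,0]))):print(nm,p.round(4),"lat",round(n@p,4),"fore",round(u@p,4))
E
```

```text
neckbase [ 0.4646 -0.1206  0.1105] lat -0.0442 fore 0.478
neck top [ 0.4656 -0.1203  0.13  ] lat -0.0437 fore 0.4789
Rbend [ 0.5387 -0.1503  0.13  ] lat -0.0616 fore 0.5559
Rroot [ 0.5831 -0.157   0.13  ] lat -0.0611 fore 0.6008
Lbend [ 0.5458 -0.1223  0.13  ] lat -0.0328 fore 0.5584
Lroot [ 0.5841 -0.1275  0.13  ] lat -0.0318 fore 0.5971
tcp [ 0.465 -0.12   0.   ] lat -0.0436 fore 0.4783
```

To row units: -0.111 m is -0.148, 0.0015 m is 0.002.

Call:
{"method": "nudge_tcp", "body": {"increments": [{"aperture":0.02,"trans":[0.002,-0.0133,0]},{"aperture":0.02,"trans":[0.002,-0.0267,0]},{"aperture":0.02,"trans":[0.002,-0.04,0]},{"aperture":0.02,"trans":[0.002,-0.0533,0]},{"aperture":0.02,"trans":[0.002,-0.0667,0]},{"aperture":0.02,"trans":[0.002,-0.08,0]},{"aperture":0.02,"trans":[0.002,-0.0933,0]},{"aperture":0.02,"trans":[0.002,-0.1067,0]},{"aperture":0.02,"trans":[0.002,-0.12,0]},{"aperture":0.02,"trans":[0.002,-0.1333,0]},{"aperture":0.02,"trans":[0.002,-0.1427,0]},{"aperture":0.02,"trans":[0.002,-0.148,0]},{"aperture":0.02,"trans":[0.002,-0.148,0]},{"aperture":0.02,"trans":[0.002,-0.148,0]},{"aperture":0.02,"trans":[0.002,-0.148,0]}]}}

```text
t: 6.03
eef_pos: [0.5717, -0.1393, 0.1654]
ee_rot: [3.136, -0.0, -1.733]
force: [-5.2, 0.9, -2.3]
width: 0.0276
gripper_force: 25.0
```

```bash
python3 - <<'E'
from h import *
import cv2
f=cv2.cvtColor(imaging.grab_frame("scene"),cv2.COLOR_RGB2BGR)
cv2.imwrite("pics/c5.png",cv2.convertScaleAbs(cv2.resize(f[190:340,330:480],(600,600),interpolation=cv2.INTER_CUBIC),alpha=1.5))
E
```

```text
(no output)
```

View pics/c5.png

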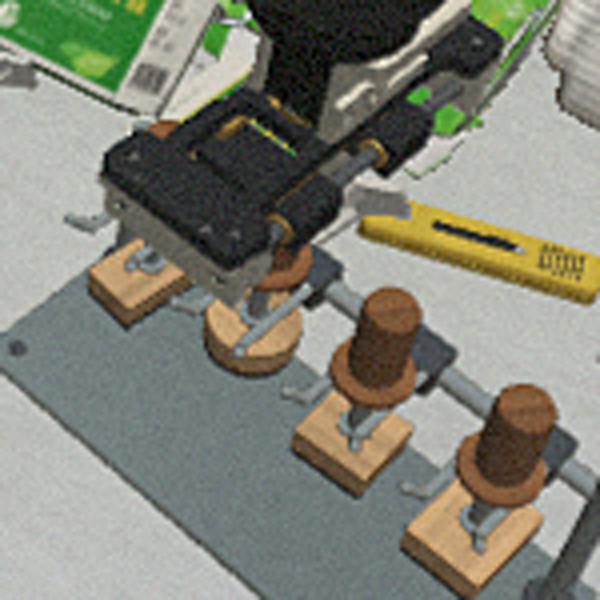

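Crop c5 shows the neck between the two prongs, the block below them and the neighbours undisturbed. There is a light 5 N contact at the back, so I'll ease off a few mm and lower.

To row units: 0.02 m is 0.0267, 0.018 m is 0.024.

Call:
{"method": "nudge_tcp", "body": {"increments": [{"aperture":0.02,"trans":[0,0.0053,0]},{"aperture":0.02,"trans":[0,0.008,0]},{"aperture":0.02,"trans":[0,0.008,0.008]},{"aperture":0.02,"trans":[0,0.008,0.016]},{"aperture":0.02,"trans":[0,0.008,0.024]},{"aperture":0.02,"trans":[0,0.008,0.0267]},{"aperture":0.02,"trans":[0,0.008,0.0267]},{"aperture":0.02,"trans":[0,0.008,0.0267]}]}}

```text
t: 6.75
eef_pos: [0.5682, -0.1384, 0.1463]
ee_rot: [3.141, -0.0, -1.733]
force: [-0.3, 0.6, -0.3]
width: 0.0275
gripper_force: 25.0
```

Call:
{"method": "nudge_tcp", "body": {"increments": [{"aperture":0.02,"trans":[0,-0.0027,0]},{"aperture":0.02,"trans":[0,-0.0053,0]},{"aperture":0.02,"trans":[0,-0.0067,0]},{"aperture":0.02,"trans":[0,-0.0067,0.0013]},{"aperture":0.02,"trans":[0,-0.0067,0.0027]},{"aperture":0.02,"trans":[0,-0.0067,0.004]},{"aperture":0.02,"trans":[0,-0.0067,0.004]},{"aperture":0.02,"trans":[0,-0.0067,0.004]}]}}

```text
t: 7.42
eef_pos: [0.5729, -0.1392, 0.1435]
ee_rot: [3.141, -0.0, -1.733]
force: [-0.5, 0.3, -0.8]
width: 0.0276
gripper_force: 25.0
```

To row units: 0.0015 m is 0.002, 0.001 m is 0.0013.

Call:
{"method": "nudge_tcp", "body": {"increments": [{"aperture":0.02,"trans":[0,0,0.0013]},{"aperture":0.02,"trans":[0,0,0.002]},{"aperture":0.02,"trans":[0,0,0.002]},{"aperture":0.02,"trans":[0,0,0.002]}]}}

```text
t: 7.75
eef_pos: [0.573, -0.1392, 0.142]
ee_rot: [3.142, -0.0, -1.733]
force: [0.0, -0.7, -1.8]
width: 0.0272
gripper_force: 25.0
```

Call:
{"method": "nudge_tcp", "body": {"increments": [{"aperture":0.02,"trans":[0,0,0.0013]},{"aperture":0.02,"trans":[0,0,0.0013]},{"aperture":0.02,"trans":[0,0,0.0013]}]}}

```text
t: 8.0
eef_pos: [0.5732, -0.1392, 0.1414]
ee_rot: [-3.141, -0.0, -1.733]
force: [-1.2, 0.5, 2.7]
width: 0.0274
gripper_force: 25.0
```

Call:
{"method": "nudge_tcp", "body": {"increments": [{"aperture":0.036},{"aperture":0.036},{"aperture":0.05},{"aperture":0.06},{"aperture":0.06},{"aperture":0.06},{"aperture":0.06},{"aperture":0.06}]}}

```text
t: 8.67
eef_pos: [0.573, -0.1392, 0.141]
ee_rot: [3.142, -0.0, -1.733]
force: [-0.2, -0.8, 0.9]
width: 0.0597
gripper_force: 0.0
```

Call:
{"method": "nudge_tcp", "body": {"increments": [{"aperture":0.06,"trans":[0,0,-0.0133]},{"aperture":0.06,"trans":[0,0,-0.04]},{"aperture":0.06,"trans":[0,0,-0.08]},{"aperture":0.06,"trans":[0,0,-0.1333]},{"aperture":0.06,"trans":[0,0,-0.1733]},{"aperture":0.06,"trans":[-0.0533,0.0267,-0.1867]},{"aperture":0.06,"trans":[-0.1067,0.0533,-0.1867]},{"aperture":0.06,"trans":[-0.16,0.08,-0.1867]},{"aperture":0.06,"trans":[-0.2133,0.1067,-0.1867]},{"aperture":0.06,"trans":[-0.2667,0.1333,-0.1867]},{"aperture":0.06,"trans":[-0.32,0.1333,-0.1867]},{"aperture":0.06,"trans":[-0.3733,0.1333,-0.1867]},{"aperture":0.06,"trans":[-0.3733,0.1333,-0.1867]},{"aperture":0.06,"trans":[-0.3733,0.1333,-0.1867]},{"aperture":0.06,"trans":[-0.3733,0.1333,-0.1867]}]}}

```text
t: 9.92
eef_pos: [0.5194, 0.1539, 0.2814]
ee_rot: [3.142, -0.0, -1.731]
force: [0.7, -0.2, -0.1]
width: 0.0599
gripper_force: 0.0
```

```bash
python3 - <<'E'
from h import *
import cv2
f=cv2.cvtColor(imaging.grab_frame("scene"),cv2.COLOR_RGB2BGR);t=cv2.cvtColor(imaging.grab_frame("top"),cv2.COLOR_RGB2BGR)
z=np.zeros((600,800,3),np.uint8)
z[:400,:400]=cv2.convertScaleAbs(cv2.resize(f[195:345,330:480],(400,400),interpolation=cv2.INTER_CUBIC),alpha=1.5)
z[:400,400:]=cv2.resize(t[150:280,330:460],(400,400),interpolation=cv2.INTER_CUBIC)
cv2.imwrite("pics/c6.png",z[:400])
E
```

```text
(no output)
```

View pics/c6.png

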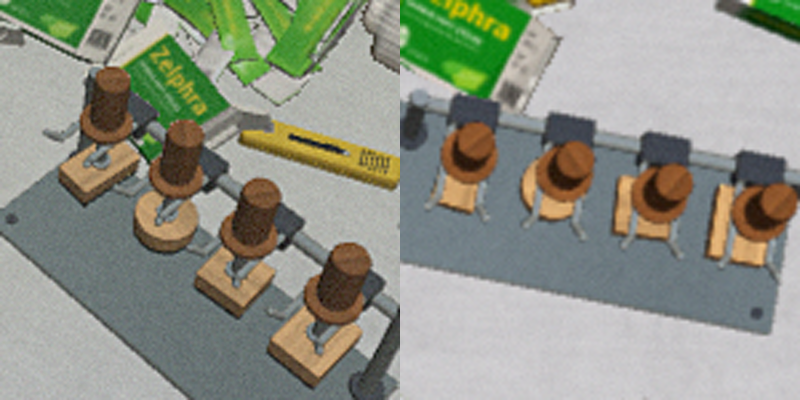

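Both halves of c6 show the round stamp hanging upright in line with its neighbours: scene grip at (182,160), top grip at (570,165). The neighbours have not moved.

```bash
python3 -c "
from station import arm, imaging, job_done
print(job_done())"
```

```text
the job is handed in; nothing more can be done
None
```

The round stamp hangs upright by its collar on the formerly empty hook, its stem between the prongs; the hanging stamps look unmoved in the final pictures, the arm is clear, and the job was handed in at about 10 s.

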